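# Stop-button check on the lap grinder

## Task

Before the first glass is ground, check the stop button of the bench lap grinder with the fingertips only, gripping and lifting nothing. Press the three-lobed mushroom button fully home and take the fingers off it so that it is seen to stay latched down, then push one of its lobes round clockwise (seen from above) until the latch lets go, and leave it to spring up and turn back. Then press the small round start button in to re-arm the grinder and let it come back up, leaving the speed dial and the things lying around as they are.

Things in the scene. Friction and masses are not known exactly. Their poses are not given: they have to be found in the camera images.
- lap_grinder: bench lap grinder: grey box 305 x 280 mm, 85 mm high, fixed. Origin on the table, x to its back, y to its left, z up; front edge at x = -165 mm. Behind: round basin (rim 104 mm high, 66 mm from the stop button's axis) with disc, clear shield to 147 mm, drip tube to 217 mm. On the front deck, 87 mm high, in a row at x = -112 mm: stop button (y = -72), start button (y = +28), speed dial (y = +94)
- stop_top (a point): middle of the domed top of the black mushroom stop button, on its vertical axis, 131.5 mm above the table when up; moves with the head. Head: hub of 20 mm radius and three round upright lobes (11 mm radius, centres 23 mm from the axis, outer ends at 34 mm), one along this point's -x, the others 120 degrees either way. Lobe tops lie 4.5 mm, undersides 22.5 mm below this point
- stop_button: the whole stop button (head and plunger); origin on its axis, 46.5 mm below point stop_top, same axes. When up, the head's underside is 22 mm above the deck plate; a steel bezel ring of 22 mm radius, 8 mm high, lies on the plate under it. The valleys between lobes are open at the side for a fingertip, with at least 30 mm free round the head above the deck
- stop_press (a joint): how far the stop button is pressed down, m: 0 up; it latches when pushed past 0.009 and then stays at 0.008 to 0.009; end stop 0.011. It takes 5 N to start and about 9 N to get past the latch; push it to the end stop, with 12 to 20 N
- stop_twist (a joint): how far the stop button's head is turned clockwise seen from above, rad: 0 at rest, end stop 1.05. A spring turns it back (0.025 N m at 0, 0.055 N m at 0.6 rad). When latched down, the latch lets go at about 0.55 to 0.6 rad and the head springs up
- start_top (a point): middle of the top of the small round start button, 108 mm above the table: a flat grey cap of 13 mm radius, 9 mm proud of a black round housing of 21 mm radius; pressed straight down
- start (a joint): how far the start button is pressed, m: 0 up, 0.005 fully in; it springs back by itself, fully in takes 5 N
- dial_mark (a point): a point 14 mm from the axis of the speed dial, a small black round knob of 17 mm radius with a white pointer line, its top 105 mm above the table, that turns easily and stands at any setting; not to be turned
- glass_strip: loose strip of clear glass, 60 x 146 x 4 mm, lying right of the grinder; origin at the centre of its underside
- marker: loose marker pen, 140 mm long and 12 mm thick, lying in front of the grinder; origin at the centre of its underside
- dropper_bottle: loose dropper bottle, 27 mm wide and 86 mm tall, standing left of the grinder; origin at the centre of its underside

How it is judged:
By the outcome, as a careful person would: the job done as asked, in the order asked, and still so for the second after the job is handed in, with the robot touching nothing.
It also fails if it takes over 58 s, if anything falls off the work surface, if the arm or the gripper's body presses on something with over 40 N, if the wrist force passes 120 N, or if a joint passes its speed limit or range.

## Robot

A 6-joint arm with a two-finger parallel gripper is mounted at the origin on the work surface; the furniture and walls round the work are solid. World frame = base frame: x ahead of the robot, y to its left, z up, the work surface at z = 0. Lengths are in m, angles in rad, forces in N, time in s.
With the tool pointing down it reaches from about 0.35 to 0.925 m from the base axis. Payload 6.4 kg.
Tool frame: the origin (TCP) lies at the very end of the fingers, on their centre line; the grasp point (between the pads) lies 19 mm behind it (robot.tcp_to_grasp is the distance from the TCP to the grasp point, in m); z points along the fingers, y is the direction in which the jaws open and shut (so a half turn about z gives the same grasp; the last joint's range is limited). The gripper opens to 94 mm and grips with 3 to 60 N. Pads are 16 mm wide; open, the fingers measure 119 mm over their backs; the gripper's body (75 mm by 177 mm) begins 78 mm behind the grasp point.
Start: joints at [0.934, 0.245, 1.558, -0, 1.339, -0.174], TCP at [0.29, 0.582, 0.205] pointing down, gripper open.
Joint ranges: [-3.13, 3.13], [-1.02, 2.26], [0.13, 2.54], [-0.95, 4.09], [0.21, 2.88], [-2.74, 2.74]. Speed limits (rad/s): [2.57, 2.57, 3.14, 3.14, 3.14, 3.14].

## Interface

Orientations are given as a unit quaternion [w, x, y, z].
In Python, from cell import robot gives the robot as it stands.
- The arm moves only by the shell command python3 -m inch 'ROWS' [OPENING]. ROWS is JSON, a list of rows, each a list of 4 numbers: the shift along the tool's x, y, z each as a share of 15 cm, from -1 to 1, then the turn about the tool's z as a share of pi/2 rad, from -1 to 1. A call has 1 to 20 rows; each row is the pose to reach, as a shift and turn from the pose commanded when the call began, along the tool's axes at that moment; what a row does not reach only later rows make up. A row lasts 1/12 s, in which the tool goes at most 41.7 mm and 7.16 degrees, less where a joint would pass 70% of its speed; a pose out of reach is approached as far as the arm can. A call with a number of a shift or a turn outside -1 to 1 is refused whole. A call with a gripper value outside its range is refused whole. OPENING is the gripper's target within -1 to 1 (fully open at 1, half-way at 0, shut at -1), set as the call begins (- or left out, the last holds). The fingers move at their own pace and stop on an object; the grip force is fixed at half the most. Time passes only in rows, so rows that repeat a pose let the fingers close. It gives the time, the measured TCP pose, the force and the opening at its end, in the units of the state.
- robot.state(): the state, without advancing time (a new reading comes with each control period).
- robot.read_camera(name): name is "scene" or "side" or "wrist"; returns the picture (420x560x3 uint8, red, green, blue); there is no depth.
- robot.get_calibration(name): a dict with "mtx" (3x3 intrinsics, pixels), "extrinsics" (4x4, takes a point from camera to world coordinates). Camera axes: x right, y down, z forward; pixel columns grow to the right and rows downward; lengths in m; the calibration is good to about 2 mm. A picture is of the moment at which its call begins: read the wrist's pose just before it. get_calibration takes no time and is no camera call; for the wrist camera it gives the pose at the moment of the call.
- robot.sign_off(): hands the job in, once; it reports no verdict.
The state is a dict: "clock": time; "qpos": joint angles; "qd": joint speeds; "effort": joint torques, N m; "tool_pos": TCP position; "tcp_rot": TCP orientation; "contact_force": force on the tool from outside, world axes, zero at the start; "ft_torque": the same for the moment, N m; "grip_width": finger opening in m.
Only numpy, scipy, OpenCV 4.12 (cv2) and the standard library are available. Lean on these libraries where they do the work, as an engineer would, in place of code of your own. Each camera call takes 0.05 s, during which the arm holds its last target.

## Working session

There is one attempt and no reset: what is moved stays moved. The work goes in short steps, Python scripts to look and compute and a shell command to move; the robot and the scene stay as the last step left them, time stands still between calls to the robot, and variables do not carry over. Pictures are saved under pics/ and viewed, and the job is handed in when it is done.

```bash
mkdir -p pics; ls
python3 - <<'E'
from cell import robot
import cv2
s=robot.state();print(s)
for n in("scene","side","wrist"):
    c=robot.get_calibration(n);print(n,c)
    cv2.imwrite(f"pics/{n}0.png",robot.read_camera(n)[:,:,::-1])
E
```

```text
pics
{'clock': 0.0, 'qpos': array([ 9.33857116e-01,  2.45824125e-01,  1.55899509e+00, -2.47832634e-05,
        1.33874120e+00, -1.74124746e-01]), 'qd': array([-0.00045031,  0.00028638, -0.0002409 , -0.00111311,  0.00177442,
        0.00085093]), 'effort': array([ 1.28044976e-03, -4.15826404e+01, -3.14597976e+01,  6.85529737e-02,
        3.31908138e-02, -1.52550269e-04]), 'tool_pos': array([0.28985069, 0.58111339, 0.20434913]), 'tcp_rot': array([-3.77071037e-04,  2.29344576e-01,  9.73344799e-01, -9.08840385e-04]), 'contact_force': array([ 0.44675636,  0.24919776, -0.49768375]), 'ft_torque': array([ 0.03776848, -0.00727335,  0.00469501]), 'grip_width': 0.09383706053457865}
scene {'mtx': array([[392.27525484,   0.        , 281.19428289],
       [  0.        , 392.27525484, 211.23265613],
       [  0.        ,   0.        ,   1.        ]]), 'extrinsics': array([[ 0.86057868, -0.36528794,  0.35492119,  0.24737961],
       [-0.50926435, -0.62722063,  0.58927422, -0.51031658],
       [ 0.00735913, -0.68786554, -0.72580083,  0.70835483],
       [ 0.        ,  0.        ,  0.        ,  1.    
[... 165 characters left out ...]
       ]]), 'extrinsics': array([[ 0.81899465, -0.30856427,  0.48377252,  0.10722899],
       [-0.57374917, -0.45172724,  0.68319426, -0.61107406],
       [ 0.00772389, -0.83709652, -0.54700069,  0.56547359],
       [ 0.        ,  0.        ,  0.        ,  1.        ]])}
wrist {'mtx': array([[333.41463509,   0.        , 276.16699324],
       [  0.        , 333.41463509, 210.03792961],
       [  0.        ,   0.        ,   1.        ]]), 'extrinsics': array([[ 0.44503622,  0.86724137,  0.22323793,  0.22549896],
       [ 0.89551131, -0.43056799, -0.11256421,  0.61261859],
       [-0.00150123,  0.25000724, -0.9682428 ,  0.38357781],
       [ 0.        ,  0.        ,  0.        ,  1.        ]])}
```

View pics/scene0.png

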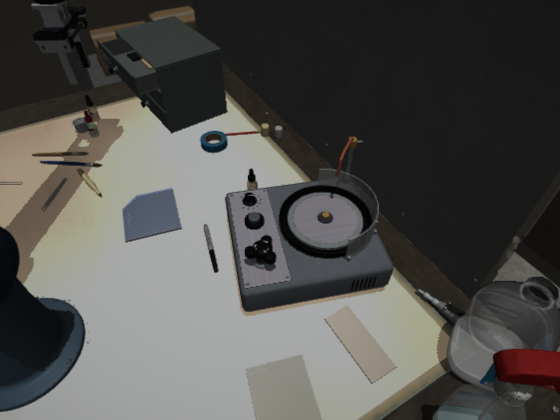

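View pics/side0.png

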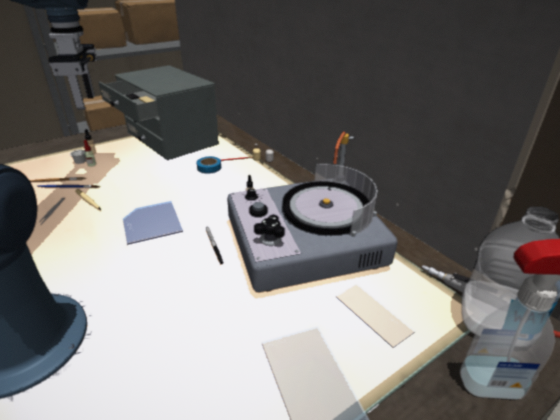

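View pics/wrist0.png

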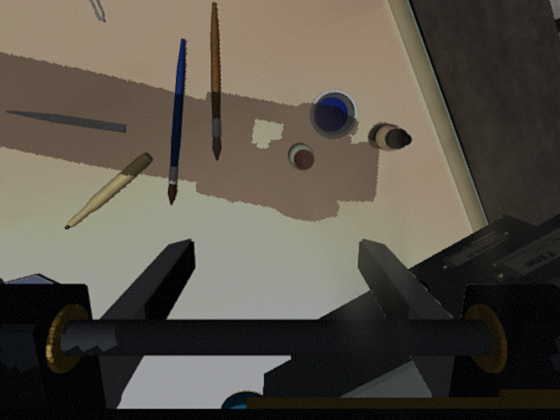

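The scene view shows the grinder, with stop at about (262,248), start at (255,220) and dial at (250,199). I'll enlarge that area to measure it.

Run:
```python
import cv2
a=cv2.imread("pics/scene0.png")[180:320,210:400]
cv2.imwrite("pics/z0.png",cv2.resize(a,None,fx=4,fy=4,interpolation=cv2.INTER_CUBIC))
b=cv2.imread("pics/side0.png")[165:300,215:405]
cv2.imwrite("pics/z1.png",cv2.resize(b,None,fx=4,fy=4,interpolation=cv2.INTER_CUBIC))
```

```text
(no output)
```

View pics/z0.png

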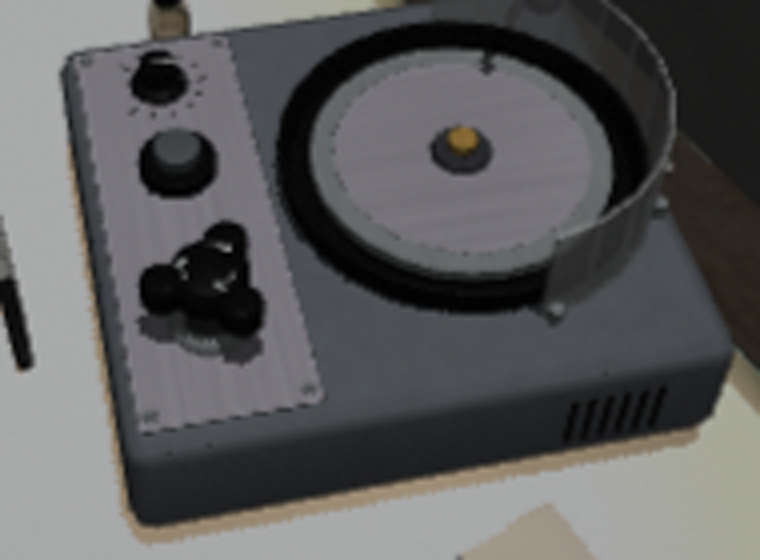

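View pics/z1.png

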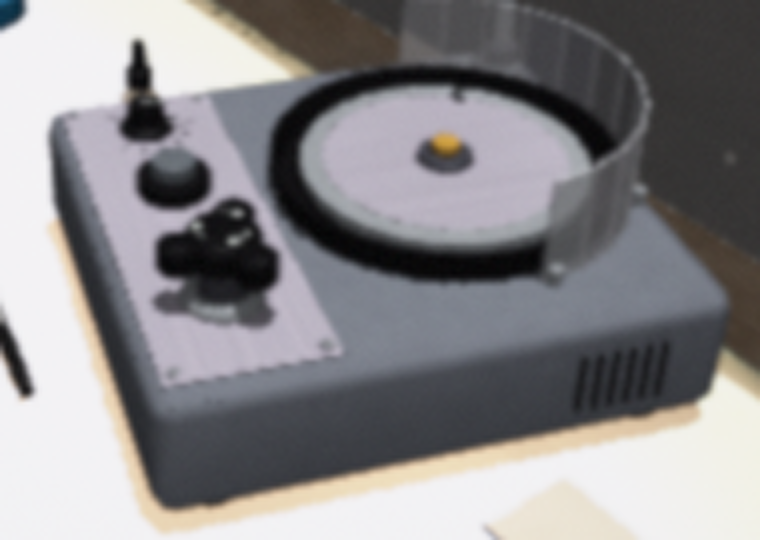

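```bash
cat > h.py <<'E'
import numpy as np
from cell import robot
def cast(cal,u,v,z):
    K=cal["mtx"];T=cal["extrinsics"]
    d=T[:3,:3]@np.linalg.solve(K,[u,v,1.]);o=T[:3,3]
    return o+d*(z-o[2])/d[2]
def tri(l):
    A=np.zeros((3,3));b=np.zeros(3)
    for cal,u,v in l:
        T=cal["extrinsics"];d=T[:3,:3]@np.linalg.solve(cal["mtx"],[u,v,1.]);d/=np.linalg.norm(d)
        P=np.eye(3)-np.outer(d,d);A+=P;b+=P@T[:3,3]
    return np.linalg.solve(A,b)
E
python3 - <<'E'
from h import *
import numpy as np
np.set_printoptions(precision=4,suppress=True)
S=robot.get_calibration("scene");D=robot.get_calibration("side")
s=lambda x,y:(210+x/4-.375,180+y/4-.375); d=lambda x,y:(215+x/4-.375,165+y/4-.375)
for n,p,q,z in [("start",(180,150),(172,160),.108),("lobeB",(227,236),(235,208),.127),("lobeF",(161,284),(178,244),.127),("lobeR",(240,304),(258,262),.127),("scTL",(88,62),(76,117),.087),("scTR",(218,43),None,.087),("scBL",(150,417),(173,373),.087),("scBR",(308,390),(326,345),.087)]:
    a=cast(S,*s(*p),z); b=cast(D,*d(*q),z) if q else None
    print(n,a,b,tri([(S,*s(*p)),(D,*d(*q))]) if q else "")
E
```

```text
start [ 0.4847 -0.0096  0.108 ] [ 0.4816 -0.0066  0.108 ] [ 0.4839 -0.0067  0.1066]
lobeB [ 0.4704 -0.0862  0.127 ] [ 0.4682 -0.086   0.127 ] [ 0.4708 -0.0836  0.1243]
lobeF [ 0.4297 -0.096   0.127 ] [ 0.4287 -0.0956  0.127 ] [ 0.4298 -0.0948  0.1259]
lobeR [ 0.4558 -0.1246  0.127 ] [ 0.4518 -0.1289  0.127 ] [ 0.4593 -0.1184  0.1175]
scTL [0.4797 0.094  0.087 ] [0.4774 0.0923 0.087 ] [0.4813 0.0991 0.0821]
scTR [0.551  0.0707 0.087 ] None 
scBL [ 0.402  -0.1338  0.087 ] [ 0.4008 -0.1334  0.087 ] [ 0.402  -0.1324  0.0855]
scBR [ 0.473  -0.1581  0.087 ] [ 0.4718 -0.1575  0.087 ] [ 0.473  -0.1569  0.0858]
```

The yaw is about -18.8°. The stop axis comes out near (0.452,-0.103), and start minus 100 mm along y agrees with the mean of the three lobes. I'll shut the fingers and travel over at the present height.

```bash
python3 -m inch '[[-0.15,-0.18,0,0],[-0.3,-0.36,0,0],[-0.45,-0.54,0,0],[-0.6,-0.72,0,0],[-0.75,-0.9,0,0],[-0.75,-0.9,0,0]]' -1; python3 -m inch '[[-0.18,-0.2,0,0],[-0.36,-0.4,0,0],[-0.54,-0.6,0,0],[-0.72,-0.8,0,0],[-0.75,-0.9,0,0]]';  python3 -m inch '[[-0.18,-0.2,0,0],[-0.36,-0.4,0,0],[-0.54,-0.6,0,0],[-0.72,-0.8,0,0],[-0.75,-0.9,0,0]]'
```

```text
clock: 0.65
tool_pos: [0.3311, 0.4065, 0.2047]
tcp_rot: [-0.0, 0.231, 0.973, -0.001]
contact_force: [0.0, -0.3, 0.4]
grip_width: 0.0581
clock: 1.07
tool_pos: [0.3722, 0.2367, 0.2055]
tcp_rot: [0.0, 0.231, 0.973, -0.0]
contact_force: [-0.7, -0.7, -0.2]
grip_width: 0.0241
clock: 1.48
tool_pos: [0.4127, 0.0653, 0.2058]
tcp_rot: [0.001, 0.231, 0.973, -0.0]
contact_force: [-0.5, 0.2, 0.2]
grip_width: 0.0007
```

```bash
python3 -m inch '[[-0.1,-0.1,-0.1,-0.04],[-0.25,-0.25,-0.2,-0.085],[-0.4,-0.4,-0.3,-0.085],[-0.4,-0.4,-0.3,-0.085],[-0.4,-0.4,-0.3,-0.085],[-0.4,-0.4,-0.3,-0.085]]'
python3 - <<'E'
from cell import robot
import cv2,pickle
robot.state()
c=robot.get_calibration("wrist");im=robot.read_camera("wrist")
pickle.dump(c,open("w1.pkl","wb"))
cv2.imwrite("pics/w1.png",im[:,:,::-1])
s=robot.state();print(s['tool_pos'],s['tcp_rot'],s['contact_force'])
E
```

```text
clock: 1.98
tool_pos: [0.4379, -0.0112, 0.2497]
tcp_rot: [-0.001, 0.164, 0.986, 0.0]
contact_force: [0.0, 0.3, -0.7]
grip_width: 0.0006
[ 0.43766678 -0.01083399  0.24946843] [-8.72676807e-04  1.63403510e-01  9.86558895e-01  2.80536372e-04] [-0.23507627  0.19049685 -0.01107761]
```

View pics/w1.png

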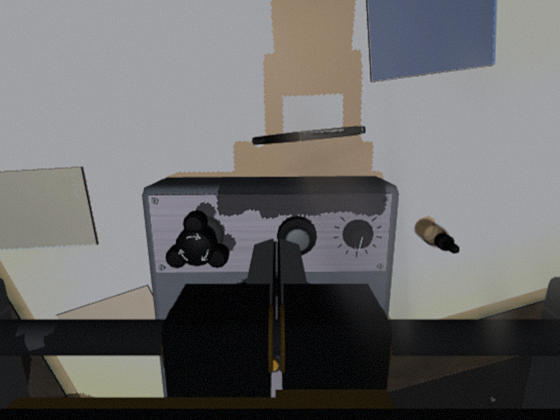

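The wrist view shows the lobes near (196,219), (177,257) and (218,257), the start cap near (297,239), and the plate screws. I'll enlarge it for finer pixel positions.

Run:
```python
import cv2
a=cv2.imread("pics/w1.png")[190:275,150:350]
a=cv2.convertScaleAbs(a,alpha=1.8,beta=20)
cv2.imwrite("pics/w1z.png",cv2.resize(a,None,fx=4,fy=4,interpolation=cv2.INTER_CUBIC))
```

```text
(no output)
```

View pics/w1z.png

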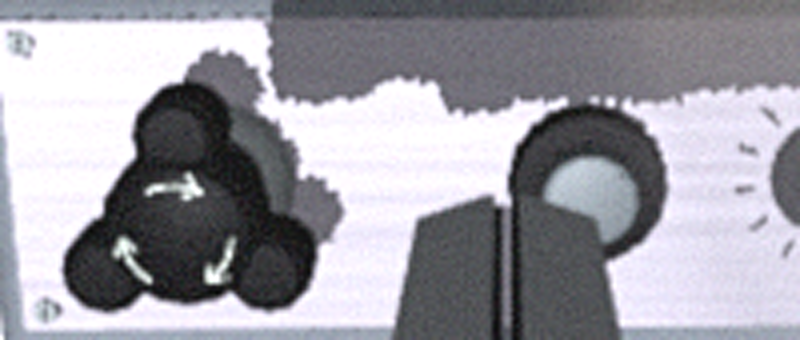

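Run:
```python
from h import *
import pickle
np.set_printoptions(precision=4,suppress=True)
c=pickle.load(open("w1.pkl","rb"))
f=lambda x,y:(150+x/4-.375,190+y/4-.375)
L=[cast(c,*f(*p),.127) for p in [(178,134),(101,275),(272,273)]]
print(L,np.mean(L,0)); m=np.mean(L,0)
for l in L: print(np.linalg.norm((l-m)[:2]),np.degrees(np.arctan2(*(l-m)[[1,0]])))
st=cast(c,*f(592,202),.108);print("start",st,st-m,np.degrees(np.arctan2(*(st-m)[[1,0]])),np.linalg.norm((st-m)[:2]))
scr=[cast(c,*f(20,42),.087),cast(c,*f(47,310),.087),cast(c,388,199,.087),cast(c,381,266,.087)];print(scr)
for a,b in((0,2),(1,3)): d=scr[b]-scr[a];print(np.degrees(np.arctan2(d[1],d[0])))
a=np.radians(71.1);y=np.array([np.cos(a),np.sin(a)]);x=np.array([y[1],-y[0]])
pos=robot.state()['tool_pos'];print(x@(m[:2]-pos[:2]),y@(m[:2]-pos[:2]))
```

```text
[array([ 0.4305, -0.0914,  0.127 ]), array([ 0.4576, -0.1227,  0.127 ]), array([ 0.4705, -0.0832,  0.127 ])] [ 0.4529 -0.0991  0.127 ]
0.023627914597003762 161.04437842428217
0.024049919885588644 -78.65162444569691
0.02373211850167761 42.080097664087276
start [ 0.485 -0.005  0.108] [ 0.0321  0.0941 -0.019 ] 71.1585895509796 0.09939468648306543
[array([ 0.4018, -0.1347,  0.087 ]), array([ 0.474 , -0.1586,  0.087 ]), array([0.4796, 0.0978, 0.087 ]), array([0.551, 0.072, 0.087])]
71.50126790971159
71.5289580849681
0.04295799300718069 -0.07855851830690506
```

```bash
python3 -m inch '[[-0.15,-0.25,0,0],[-0.287,-0.534,0.1,0],[-0.287,-0.534,0.3,0],[-0.287,-0.534,0.5,0],[-0.287,-0.534,0.65,0],[-0.287,-0.534,0.73,0],[-0.287,-0.534,0.73,0],[-0.287,-0.534,0.73,0]]'
python3 - <<'E'
from h import *
import cv2
cal=robot.get_calibration("scene")
a=robot.read_camera("scene")[200:290,210:310,::-1]
b=robot.read_camera("side")[170:260,215:315,::-1]
import numpy as np
cv2.imwrite("pics/p1.png",cv2.resize(np.hstack([a,b]),None,fx=4,fy=4,interpolation=cv2.INTER_CUBIC))
s=robot.state();print(s['clock'],s['tool_pos'],s['contact_force'])
E
```

```text
clock: 2.7
tool_pos: [0.4524, -0.1002, 0.1401]
tcp_rot: [-0.001, 0.163, 0.987, 0.0]
contact_force: [-0.3, -0.2, -1.2]
grip_width: 0.0005
2.8 [ 0.45377726 -0.1011846   0.14198732] [-0.58423177 -0.69015549 -0.13003004]
```

View pics/p1.png

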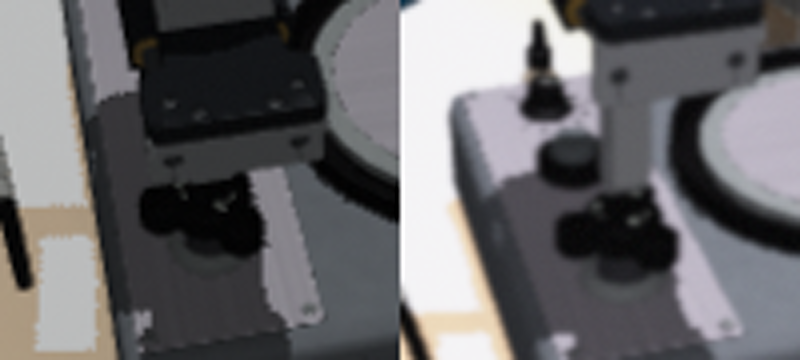

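Both views show the shut fingertips over the hub, so I'll press in steps and watch the force.

```bash
python3 -m inch '[[0,0,0.03,0],[0,0,0.05,0],[0,0,0.07,0],[0,0,0.08,0],[0,0,0.09,0],[0,0,0.1,0],[0,0,0.11,0],[0,0,0.11,0]]'
```

```text
clock: 3.47
tool_pos: [0.4536, -0.1017, 0.1255]
tcp_rot: [0.0, 0.164, 0.986, 0.0]
contact_force: [-1.8, 1.0, 5.1]
grip_width: 0.0007
```

```bash
python3 -m inch '[[0,0,0.01,0],[0,0,0.02,0],[0,0,0.03,0],[0,0,0.03,0],[0,0,0.03,0]]';python3 -m inch '[[0,0,0.005,0],[0,0,0.01,0],[0,0,0.01,0]]'
```

```text
clock: 3.88
tool_pos: [0.4537, -0.1017, 0.1212]
tcp_rot: [0.0, 0.164, 0.986, 0.0]
contact_force: [-2.7, 0.8, 7.4]
grip_width: 0.0007
clock: 4.13
tool_pos: [0.4538, -0.1018, 0.1204]
tcp_rot: [0.0, 0.164, 0.986, 0.0]
contact_force: [-4.6, 2.8, 11.0]
grip_width: -0.0
```

```bash
python3 -m inch '[[0,0,0.005,0],[0,0,0.01,0],[0,0,0.01,0],[0,0,0.01,0]]'
```

```text
clock: 4.47
tool_pos: [0.4539, -0.1018, 0.1202]
tcp_rot: [0.0, 0.164, 0.987, -0.0]
contact_force: [-7.4, 4.2, 20.6]
grip_width: 0.0005
```

The force went from 11 to 20.6 N with almost no travel, so it is at the end stop. I'll lift straight off and look for the latch.

```bash
python3 -m inch '[[0,0,-0.1,0],[0,0,-0.25,0],[0,0,-0.35,0],[0,0,-0.35,0],[0,0,-0.35,0]]'
python3 - <<'E'
from h import *
import cv2
a=robot.read_camera("scene")[200:290,210:310,::-1]
b=robot.read_camera("side")[170:260,215:315,::-1]
cv2.imwrite("pics/p2.png",cv2.resize(np.hstack([a,b]),None,fx=4,fy=4,interpolation=cv2.INTER_CUBIC))
s=robot.state();print(s['clock'],s['tool_pos'],s['contact_force'])
E
```

```text
clock: 4.88
tool_pos: [0.4535, -0.1019, 0.1698]
tcp_rot: [0.001, 0.164, 0.986, -0.0]
contact_force: [0.2, 0.9, -0.3]
grip_width: 0.0008
4.9833 [ 0.45237807 -0.10131091  0.16810897] [-0.32366969  0.11952097 -1.2215579 ]
```

View pics/p2.png

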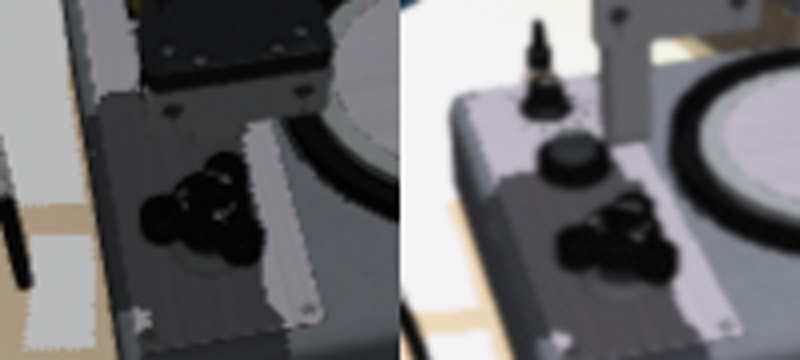

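The lobes sit about 2.5 px lower in the scene view and hide the bezel, so the head stays latched with nothing touching it. Next I'll go into the front-right valley beside the front lobe.

```bash
python3 -m inch '[[0.1,-0.1,0,0],[0.207,-0.2,0,0],[0.207,-0.2,0.1,0],[0.207,-0.2,0.2,0],[0.207,-0.2,0.3,0],[0.207,-0.2,0.38,0],[0.207,-0.2,0.43,0],[0.207,-0.2,0.43,0]]'
python3 - <<'E'
from h import *
import cv2
a=robot.read_camera("scene")[200:290,210:310,::-1]
b=robot.read_camera("side")[170:260,215:315,::-1]
w=robot.read_camera("wrist")[:,:,::-1]
cv2.imwrite("pics/p3.png",cv2.resize(np.hstack([a,b]),None,fx=4,fy=4,interpolation=cv2.INTER_CUBIC))
cv2.imwrite("pics/w3.png",cv2.convertScaleAbs(w,alpha=1.8,beta=20))
s=robot.state();print(s['clock'],s['tool_pos'],s['contact_force'])
E
```

```text
clock: 5.65
tool_pos: [0.4121, -0.1189, 0.1022]
tcp_rot: [-0.003, 0.164, 0.986, 0.001]
contact_force: [0.8, 0.0, 0.1]
grip_width: 0.0003
5.8 [ 0.41421345 -0.1200691   0.10516866] [-0.96018179 -0.15933314 -0.31487901]
```

View pics/p3.png

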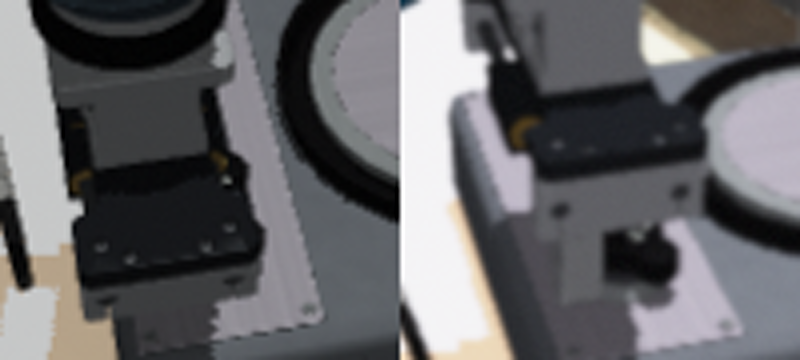

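View pics/w3.png

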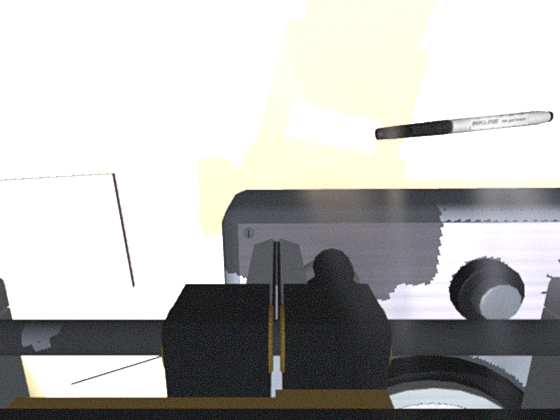

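The wrist view shows the fingertips just right of the front lobe, whose top is at (332,266). I'll push it left, which is clockwise from above, in steps.

```bash
python3 -m inch '[[0,0.02,0,0],[0,0.04,0,0],[0,0.06,0,0],[0,0.08,0,0],[0,0.08,0,0]]';python3 -m inch '[[0,0.01,0,0],[0,0.02,0,0],[0,0.03,0,0],[0,0.03,0,0]]'
python3 - <<'E'
from h import *
import cv2
b=robot.read_camera("side")[170:260,215:315,::-1]
w=robot.read_camera("wrist")[200:320,220:380,::-1]
cv2.imwrite("pics/p4.png",cv2.resize(b,None,fx=4,fy=4,interpolation=cv2.INTER_CUBIC))
cv2.imwrite("pics/w4.png",cv2.resize(cv2.convertScaleAbs(w,alpha=1.8,beta=20),None,fx=3,fy=3))
s=robot.state();print(s['clock'],s['tool_pos'],s['contact_force'])
E
```

```text
clock: 6.22
tool_pos: [0.4179, -0.1084, 0.1052]
tcp_rot: [-0.0, 0.163, 0.987, -0.0]
contact_force: [-1.1, -1.3, 0.5]
grip_width: 0.0003
clock: 6.55
tool_pos: [0.4191, -0.1041, 0.1049]
tcp_rot: [-0.0, 0.164, 0.986, 0.0]
contact_force: [-2.5, -0.8, 1.7]
grip_width: 0.0006
6.65 [ 0.41936684 -0.10415169  0.10483896] [-2.25430603 -1.03104046  0.67446214]
```

View pics/p4.png

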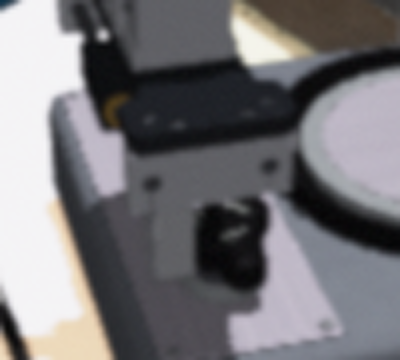

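View pics/w4.png

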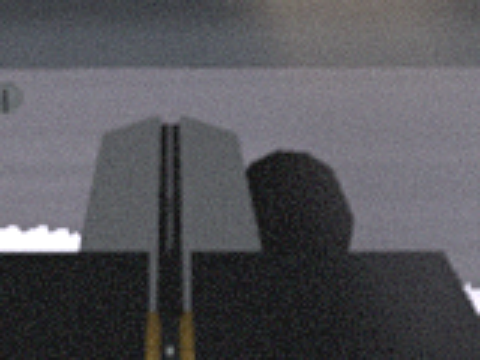

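The finger is touching and the head is turning. I'll continue in small steps.

```bash
cat > look.py <<'E'
from h import *
import cv2,sys
n=sys.argv[1]
b=robot.read_camera("side")[170:260,215:315,::-1]
w=robot.read_camera("wrist")[215:305,250:350,::-1]
cv2.imwrite(f"pics/{n}.png",cv2.resize(np.hstack([b,cv2.convertScaleAbs(w,alpha=1.8,beta=20)]),None,fx=4,fy=4,interpolation=cv2.INTER_CUBIC))
s=robot.state();print(s['clock'],s['tool_pos'],s['contact_force'])
E
python3 -m inch '[[0,0.01,0,0],[0,0.02,0,0],[0,0.03,0,0],[0,0.03,0,0]]'; python3 look.py p5
```

```text
clock: 6.98
tool_pos: [0.4213, -0.1001, 0.1053]
tcp_rot: [0.001, 0.164, 0.986, -0.0]
contact_force: [-2.0, -1.4, 0.7]
grip_width: 0.0003
7.0833 [ 0.42129402 -0.10011213  0.10525235] [-1.47614689 -3.32098449  1.3891285 ]
```

View pics/p5.png

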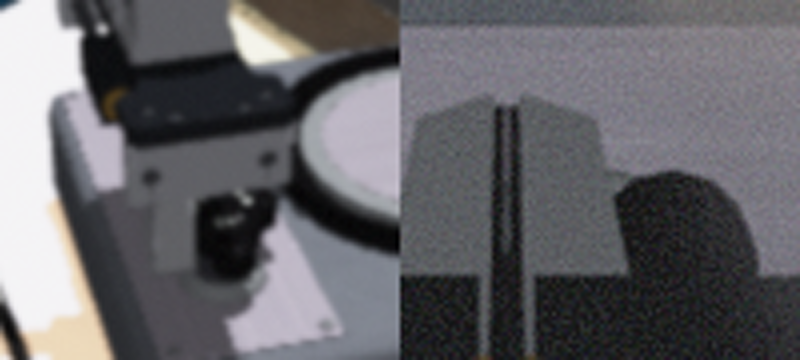

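The bezel is visible again under the head at (230,290), so it has probably let go. I'll push 3 mm more for margin and compare.

```bash
python3 -m inch '[[0,0.01,0,0],[0,0.02,0,0],[0,0.02,0,0]]'; python3 look.py p6
```

```text
clock: 7.33
tool_pos: [0.4224, -0.0974, 0.1053]
tcp_rot: [0.001, 0.164, 0.986, -0.0]
contact_force: [-0.1, -3.2, 0.7]
grip_width: 0.0005
7.4333 [ 0.42237935 -0.0974219   0.1052511 ] [ 1.60466374 -3.92758298  1.36243831]
```

View pics/p6.png

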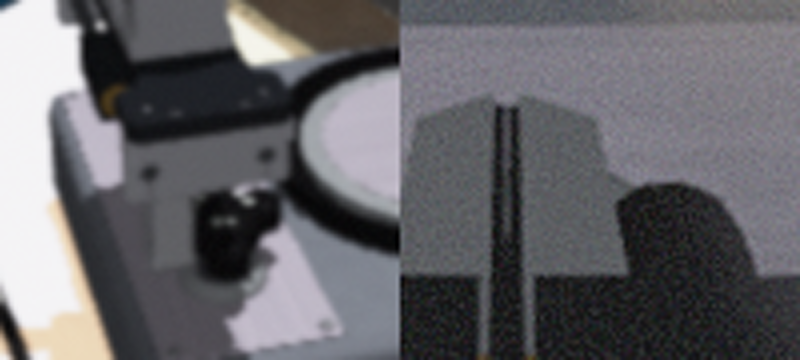

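The head is up. I'll back off the way I came, then rise.

```bash
python3 -m inch '[[0,-0.05,0,0],[0,-0.1,0,0],[0,-0.15,0,0],[0,-0.2,0,0],[0.02,-0.24,0,0],[0.04,-0.24,-0.15,0],[0.04,-0.24,-0.35,0],[0.04,-0.24,-0.5,0],[0.04,-0.24,-0.5,0]]'
python3 - <<'E'
from h import *
import cv2,pickle
pickle.dump(robot.get_calibration("wrist"),open("w7.pkl","wb"))
w=robot.read_camera("wrist")[:,:,::-1]
a=robot.read_camera("scene")[200:290,210:310,::-1]
b=robot.read_camera("side")[170:260,215:315,::-1]
cv2.imwrite("pics/p7.png",cv2.resize(np.hstack([a,b]),None,fx=4,fy=4,interpolation=cv2.INTER_CUBIC))
cv2.imwrite("pics/w7.png",cv2.convertScaleAbs(w,alpha=1.8,beta=20))
s=robot.state();print(s['clock'],s['tool_pos'],s['contact_force'])
E
```

```text
clock: 8.18
tool_pos: [0.4066, -0.1313, 0.1848]
tcp_rot: [0.004, 0.164, 0.986, -0.002]
contact_force: [0.7, -1.0, 0.2]
grip_width: 0.0006
8.3333 [ 0.40387138 -0.12931896  0.17917104] [-0.36742592 -0.16700778 -1.22686604]
```

View pics/p7.png

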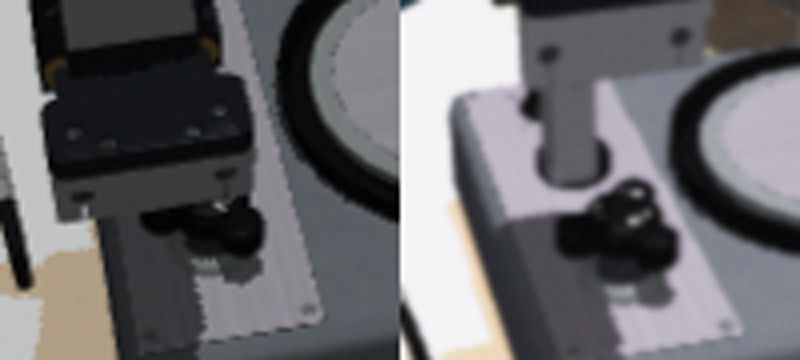

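View pics/w7.png

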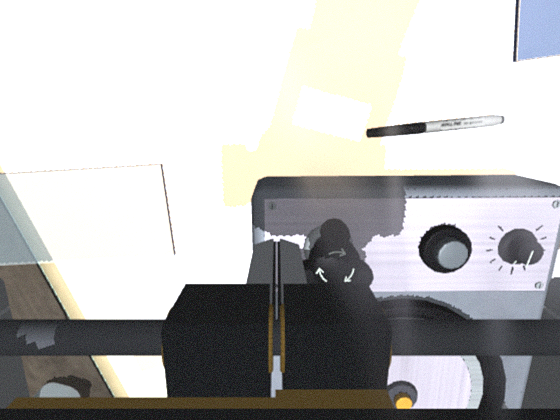

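The head is up with the bezel visible, and the lobes are back where they were in the first picture. Next is the start button.

```bash
python3 -m inch '[[-0.06,0.2,0,0],[-0.12,0.45,0,0],[-0.2,0.7,0,0],[-0.246,0.95,0,0],[-0.246,0.95,0.1,0],[-0.246,0.95,0.2,0],[-0.246,0.95,0.3,0],[-0.246,0.95,0.38,0],[-0.246,0.95,0.38,0],[-0.246,0.95,0.38,0]]'; python3 look.py p8
```

```text
clock: 9.17
tool_pos: [0.4843, -0.0064, 0.1215]
tcp_rot: [-0.002, 0.164, 0.986, 0.0]
contact_force: [-0.6, -0.5, 0.4]
grip_width: 0.0004
9.2667 [ 0.48573836 -0.00678436  0.12335948] [-0.0749397 -0.6049342  0.945161 ]
```

View pics/p8.png

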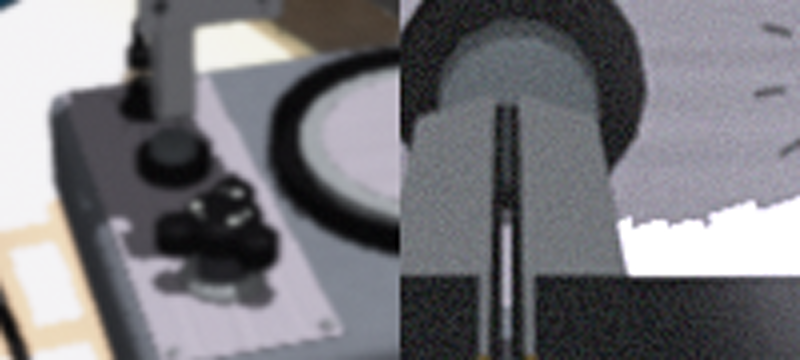

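```bash
python3 -m inch '[[0,0.01,0.03,0],[0,0.01,0.06,0],[0,0.01,0.09,0],[0,0.01,0.1,0],[0,0.01,0.11,0],[0,0.01,0.12,0],[0,0.01,0.13,0],[0,0.01,0.13,0],[0,0.01,0.13,0]]';python3 -m inch '[[0,0,0.005,0],[0,0,0.01,0],[0,0,0.01,0]]'
```

```text
clock: 10.02
tool_pos: [0.4859, -0.005, 0.1037]
tcp_rot: [-0.0, 0.164, 0.986, -0.0]
contact_force: [-2.2, -0.3, 4.3]
grip_width: 0.0004
clock: 10.27
tool_pos: [0.486, -0.0051, 0.1031]
tcp_rot: [-0.0, 0.164, 0.986, -0.0]
contact_force: [-5.8, 1.0, 11.5]
grip_width: 0.0006
```

```bash
python3 -m inch '[[0,0,0.005,0],[0,0,0.005,0],[0,0,0.005,0]]'; python3 -m inch '[[0,0,-0.1,0],[0,0,-0.25,0],[0,0,-0.45,0],[0.2,0,-0.65,0],[0.5,0,-0.75,0],[0.75,0,-0.75,0],[0.75,0,-0.75,0],[0.75,0,-0.75,0],[0.75,0,-0.75,0]]'
python3 - <<'E'
from h import *
import cv2
w=robot.read_camera("wrist")[:,:,::-1]
a=robot.read_camera("scene")[180:290,210:310,::-1]
b=robot.read_camera("side")[150:260,215:315,::-1]
cv2.imwrite("pics/p9.png",cv2.resize(np.hstack([a,b]),None,fx=4,fy=4,interpolation=cv2.INTER_CUBIC))
cv2.imwrite("pics/w9.png",cv2.convertScaleAbs(w,alpha=1.8,beta=20))
s=robot.state();print(s['clock'],s['tool_pos'],s['contact_force'])
E
```

```text
clock: 10.52
tool_pos: [0.486, -0.0051, 0.103]
tcp_rot: [-0.0, 0.164, 0.987, -0.0]
contact_force: [-8.5, 1.9, 15.1]
grip_width: 0.0005
clock: 11.27
tool_pos: [0.3801, 0.0312, 0.2138]
tcp_rot: [0.001, 0.164, 0.986, -0.0]
contact_force: [0.4, -1.0, 0.4]
grip_width: 0.0006
11.4167 [0.38030172 0.03094145 0.21329831] [ 1.20670949 -0.13992114 -0.84929825]
```

View pics/p9.png

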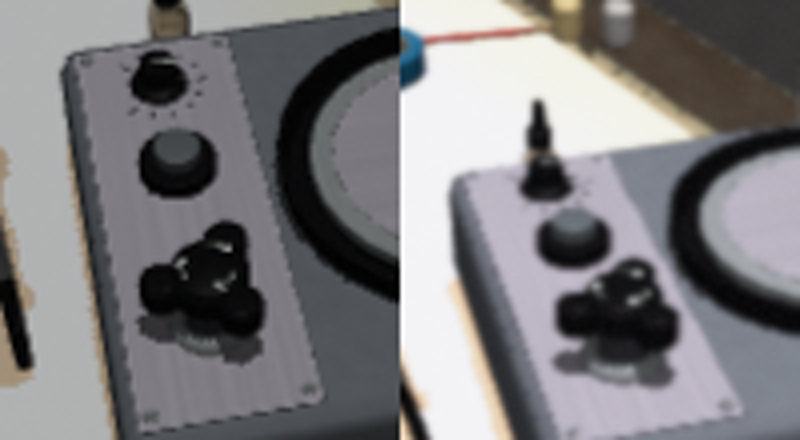

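View pics/w9.png

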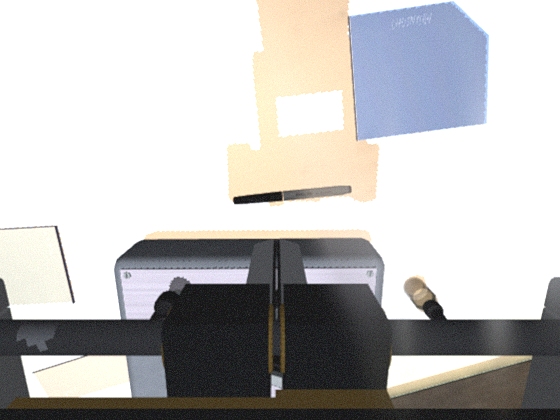

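The scene view is the same as the first picture: stop up and turned back at (262,250), start cap up at (255,218), dial, marker and bottle unmoved. The arm is clear of everything.

```bash
python3 -c "
from cell import robot
print(robot.sign_off())"
```

```text
the job is handed in; nothing more can be done
None
```

The stop-button check is done in the order you asked, with the fingers shut and only their tips touching anything. I handed it in at about 11.4 s.

- **Stop button pressed:** I pushed it to its end stop. The force rose from 11 to 20.6 N with almost no travel, so it ended just over your 12–20 N range. With the fingers off, it stayed latched; both fixed cameras showed the head lower and hiding the bezel.
- **Stop button released:** I pushed the front lobe clockwise until the head sprang up, and it turned back once the fingers withdrew. The cameras show it up and in its starting position.
- **Start button:** I pressed it fully in, stopping at a tip height of 103 mm with 15 N. The cameras show it back up.
- **Everything else:** The dial, marker and bottle look unmoved in the last pictures. I did not compare the glass strip closely, but the arm never went near it.

No checks failed. The camera estimates of the button positions differed by 2–5 mm, mostly along y, so I used values in between. I judged the latch and twist from the pictures and the forces, because the joints cannot be read directly.

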